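# Seat the bearing bush and hold its retainer cover aligned for shimming

## Robot

A 7-joint arm with a two-finger parallel gripper is mounted at the origin on a cart in front of the work surface, level with it; the furniture and walls round the work are solid. World frame = base frame: x ahead of the robot, y to its left, z up, the work surface at z = 0. Lengths are in m, angles in rad, forces in N, time in s.
With the tool pointing down it reaches from about 0.35 to 0.9 m from the base axis. Payload 19.9 kg.
Tool frame: the origin (TCP) lies midway between the tips of the shut fingers; the grasp point (between the pads) lies 19 mm behind it; z points along the fingers, y is the direction in which the jaws open and shut (so a half turn about z gives the same grasp; the last joint's range is limited). The gripper opens to 94 mm and grips with 3 to 60 N. Pads are 16 mm wide; open, the fingers measure 119 mm over their backs; the gripper's body (75 mm by 177 mm) begins 78 mm behind the grasp point.
Start: joints at [1.153, 0.417, -0.01, 1.614, 0.005, 1.111, -0.053], TCP at [0.229, -0.581, 0.205] pointing down, gripper open.
Joint ranges: [-2.81, 2.81], [-0.39, 2.02], [-1.27, 1.25], [0.06, 2.57], [-1.19, 4.33], [0.19, 2], [-2.82, 2.82]. Speed limits (rad/s): [1.89, 1.89, 2.39, 2.39, 3.01, 3.01, 3.01].

## Interface

Orientations are given as a 3x3 rotation matrix whose columns are the frame's x, y, z axes.
In Python, from plant import env gives the robot as it stands.
- The arm moves only by the tool carry_out, never from a script. Its argument "commands" is one flat list of numbers, 7 for each row, row after row: the shift along the tool's x, y, z in mm, then the turn, a rotation vector about the tool's x, y, z in rad, then the finger opening in mm, from 0 to 94. A call has 1 to 10 rows; each row shifts and turns the pose as measured when the row begins, along the tool's axes as they then stand; what a row does not reach is not made up. A row lasts 1/10 s, in which the tool goes at most 50 mm and 8.59 degrees, less where a joint would pass 70% of its speed; a pose out of reach is approached as far as the arm can. A call with a gripper value outside its range is refused whole. The fingers move at their own pace and stop on an object; "force" is the grip in N (left out, the last holds). Time passes only in rows, so rows that do not move let the fingers close. It gives the time, the measured TCP pose, the force and the opening at its end, in the units of the state.
- env.get_obs(): the state, without advancing time (a new reading comes with each control period).
- env.get_image(name): name is "scene" or "side" or "wrist"; returns a dict with "color" (420x560x3 uint8, red, green, blue), "vfov" (degrees; the focal length in pixels is half the picture's height over the tangent of half this angle, whatever the lens; pixels are square), "cx", "cy" (the principal point, pixels), "k1" (the pictures are not rectified: a ray, as slopes to the right and down, at radius r is drawn at 1 + k1 r^2 times it, then the intrinsics apply), "eye" and "orientation" of the camera in the world. Camera axes: x right, y up, looking along -z (the intrinsics and any distortion apply to the point x, -y, -z); pixel columns grow to the right and rows downward; lengths in m; the calibration is good to about 2 mm. A picture is of the moment at which its call begins. There is no depth.
- env.close_job(): hands the job in, once; it reports no verdict.
The state is a dict: "t": time; "qpos": joint angles; "qd": joint speeds; "tau": joint torques, N m; "position": TCP position; "ee_rot": TCP orientation; "force": force on the tool from outside, world axes, zero at the start; "ft_torque": the same for the moment, N m; "gripper_width": finger opening in m.
Only numpy, scipy, OpenCV 4.12 (cv2) and the standard library are available. Lean on these libraries where they do the work, as an engineer would, in place of code of your own. Each camera call takes 0.05 s, during which the arm holds its last target.

## Task

Set the flanged bush into the round recess of the bearing housing, flange down and fully home with its neck standing up, and let go of it. Then pick up the retainer cover (the flat plate with a square hub) and hold it level over the housing, the bush's neck standing inside its bore and the underside about 12 mm above the housing's top face, turned so that it lies over the housing's outline and each tapped hole shows whole through its screw hole, touching neither housing nor bush, so that I can slide the shims in and start the screws. Do not knock the cover against them and leave the other things where they lie; finish while still holding the cover there, do not put it down or let go.

Things in the scene. Friction and masses are not known exactly. Their poses are not given: they have to be found in the camera images.
- housing: aluminium housing, fixed, on a dark base plate (130x166x12 mm). Origin at desk level on the axis of its round recess; z up. Block 80 mm in x, in y from +46 to -70 mm (long end -y). Flat top face 54 mm above the desk; recess 49 mm in diameter, 8.5 mm deep (floor at 45.5 mm). Four 6 mm tapped holes in the top face.
- bush: loose bronze flanged bush, 0.14 kg, stands neck up on the desk. Origin at the centre of the flange's underside, z up along the neck. Flange 46 mm in diameter, 9 mm thick, lower edge chamfered; neck 22 mm in diameter from 9 to 39 mm above the origin (grip there). Seated, the flange stands 0.5 mm proud of the housing's face, the neck's top 84.5 mm above the desk.
- cover: loose steel cover, 0.35 kg, lies flat, hub up. Origin on the bore's axis at the plate's underside; z up. Plate 8 mm thick, 76 mm in x, in y from +44 to -68 mm (long end -y). Square hub 44x44 mm, sides along x and y, 8 to 38 mm above the origin: grip two opposite sides. Bore 32 mm, right through. Four 12 mm screw holes. In place its x and y axes point as the housing's.
- recess_floor (a point): centre of the recess's floor in the housing (45.5 mm above the desk)
- tapped_1 (a point): mouth of tapped hole 1 in the housing's top face, at x +28, y +34 mm in the housing's frame
- tapped_2 (a point): mouth of tapped hole 2, at x -28, y +34 mm in the housing's frame
- tapped_3 (a point): mouth of tapped hole 3, at x -28, y -58 mm in the housing's frame
- tapped_4 (a point): mouth of tapped hole 4, at x +28, y -58 mm in the housing's frame
- hole_1 (a point): centre of screw hole 1 at the cover's underside, at x +28, y +34 mm in the cover's frame; belongs over tapped hole 1
- hole_2 (a point): screw hole 2 of the cover, underside, x -28, y +34 mm; belongs over tapped hole 2
- hole_3 (a point): screw hole 3 of the cover, underside, x -28, y -58 mm; belongs over tapped hole 3
- hole_4 (a point): screw hole 4 of the cover, underside, x +28, y -58 mm; belongs over tapped hole 4
- screw_dish: bystander: round steel dish of screws, 70 mm across, 16 mm high; loose; origin at the centre of its underside
- allen_key: bystander: black hex key, 30 x 92 x 6 mm; loose; origin at the centre of its underside
- indicator: bystander: dial indicator with stem, 108 x 56 x 24 mm, lying; loose; origin at the centre of its underside
Things that resemble listed ones, but are neither listed nor needed, are in the scene too. Of the things like the bush, leave any that is turquoise; of the rest the smaller one is meant.

How it is judged:
By the outcome, as a careful person would: the job done as asked, in the order asked, and still so for the second after the job is handed in, while the arm keeps its last pose, push and grip.
It also fails if it takes over 59 s, if anything falls off the work surface, if the arm or the gripper's body presses on something with over 40 N, if the wrist force passes 120 N, or if a joint passes its speed limit or range.

## Working session

There is one attempt and no reset: what is moved stays moved. The work goes in short steps, Python scripts to look and compute and a tool call to move; the robot and the scene stay as the last step left them, time stands still between calls to the robot, and variables do not carry over. Pictures are saved under pics/ and viewed, and the job is handed in when it is done.

Besides the shell and the picture viewer there is one more tool, called as name(argument=value, ...) on one line, values as JSON. carry_out: Moves the arm, as the interface text tells. Its arguments: {"type":"object","properties":{"commands":{"type":"array"},"force":{"type":"number"}},"required":["commands"]}

```bash
mkdir -p pics; ls; cat > h.py <<'E'
import numpy as np, cv2
from plant import env
def snap(n,f):
    im=env.get_image(n); cv2.imwrite(f'pics/{f}.png',im['color'][:,:,::-1])
    import pickle; pickle.dump(im,open(f'pics/{f}.pkl','wb')); return im
def load(f):
    import pickle; return pickle.load(open(f'pics/{f}.pkl','rb'))
def K(im):
    f=210/np.tan(np.radians(im['vfov'])/2); return f
def ray(im,u,v):
    f=K(im); d=np.array([(u-im['cx'])/f,(v-im['cy'])/f]); s=d.copy()
    for _ in range(30): s=d/(1+im['k1']*(s@s))
    R=np.array(im['orientation']); return np.array(im['eye']),R@np.array([s[0],-s[1],-1])
def atz(im,u,v,z):
    e,d=ray(im,u,v); return e+d*(z-e[2])/d[2]
def proj(im,P):
    P=np.atleast_2d(P); R=np.array(im['orientation']); c=(P-np.array(im['eye']))@R
    s=np.c_[c[:,0]/-c[:,2],-c[:,1]/-c[:,2]]; r2=(s**2).sum(1,keepdims=True)
    return s*(1+im['k1']*r2)*K(im)+[im['cx'],im['cy']]
def crop(f,x0,y0,x1,y1,s,out):
    im=load(f)['color'][y0:y1,x0:x1,::-1]; cv2.imwrite(f'pics/{out}.png',cv2.resize(im,None,fx=s,fy=s,interpolation=cv2.INTER_CUBIC))
E
python3 - <<'E'
from h import *
for n in('scene','side','wrist'):
    im=snap(n,n+'0'); print(n,im['vfov'],im['cx'],im['cy'],im['k1'],im['eye'],np.round(im['orientation'],3).tolist())
o=env.get_obs(); print(o)
E
```

```text
pics
scene 47.10755639855148 285.1274416630696 210.38775435101937 -0.1179184485695856 [-0.13922261  0.74630435  0.73702446] [[-0.757, 0.372, -0.536], [-0.652, -0.399, 0.645], [0.026, 0.838, 0.545]]
side 46.63092701566552 283.1166830844339 205.87400039476012 -0.13666826620091155 [ 0.29177372 -1.16884025  0.52846266] [[0.974, 0.091, -0.206], [-0.225, 0.37, -0.901], [-0.006, 0.925, 0.381]]
wrist 61.6459773467396 285.0830824197675 205.50151005123385 -0.01024536909497395 [ 0.29066044 -0.55693722  0.38384433] [[0.367, 0.905, 0.215], [-0.93, 0.357, 0.084], [-0.0, -0.231, 0.973]]
{'t': 0.15, 'qpos': array([ 1.15348331,  0.41783926, -0.01029095,  1.6139657 ,  0.0046952 ,
        1.11072679, -0.05299547]), 'qd': array([ 0.00126014, -0.00194604,  0.00022122, -0.00162822, -0.00156749,
        0.00012398, -0.00030481]), 'tau': array([ 1.49961514e-03, -8.51523757e+01,  6.39440138e-01, -4.26132560e+01,
       -4.87501861e-02,  1.70826627e-02, -2.42964484e-05]), 'position': array([ 0.22928321, -0.58113952,  0.20499707]), 'ee_rot': array([[ 9.30209975e-01,  3.67027569e-01, -4.07077668e-04],
       [ 3.67027787e-01, -9.30209617e-01,  8.20125739e-04],
       [-7.76588050e-05, -9.12297959e-04, -9.99999581e-01]]), 'force': array([ 0.63347711,  0.61285644, -0.51006358]), 'ft_torque': array([-0.00476474, -0.0282711 ,  0.00577631]), 'gripper_width': 0.09398882515544647}
```

View pics/scene0.png

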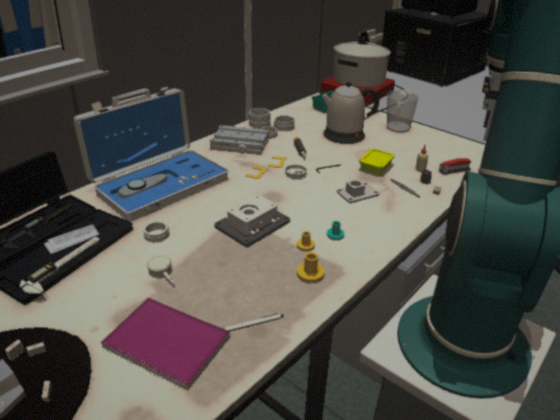

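View pics/side0.png

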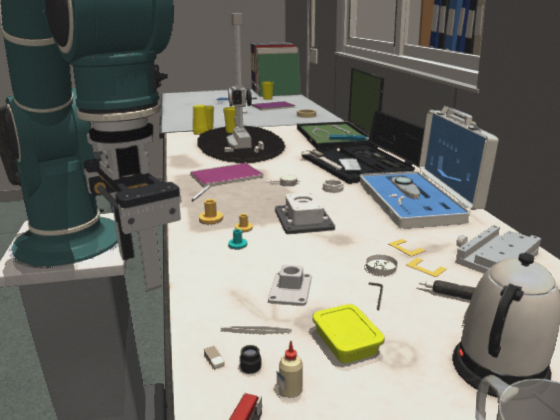

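View pics/wrist0.png

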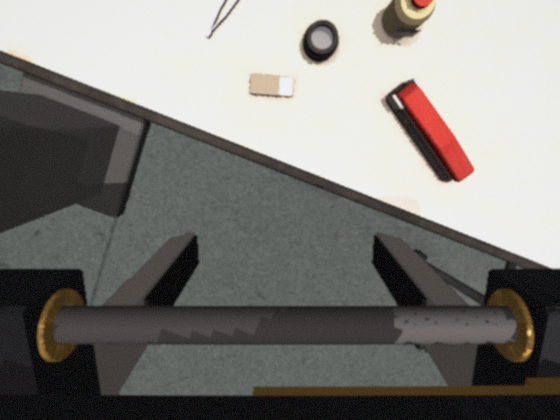

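Bush candidates in scene0 are turquoise (336,230), a smaller bronze one (306,241) and a larger bronze one (311,268). I choose the smaller bronze at (306,241). The housing is on the dark plate at (252,215) and the cover is at (356,190). I'll check these in close crops.

```bash
python3 - <<'E'
from h import *
crop('scene0',200,165,390,285,4,'s0c'); crop('side0',190,170,350,310,4,'d0c')
im=load('scene0'); si=load('side0')
for n,(a,b) in dict(bush=((306,234),(243,216)),big=((311,257),(210,203)),turq=((336,223),(237,231))).items():
    print(n,atz(im,*a,.035),atz(si,*b,.035))
print('cover hub',atz(im,355,183,.038),atz(si,291,268,.038)); print('hous',atz(im,252,213,.054),atz(si,305,207,.054))
E
```

```text
bush [ 0.44366161 -0.03823323  0.035     ] [ 0.444141   -0.04270881  0.035     ]
big [0.37755935 0.02561357 0.035     ] [0.37013142 0.06593463 0.035     ]
turq [ 0.41685496 -0.1291295   0.035     ] [ 0.41688049 -0.12747077  0.035     ]
cover hub [ 0.49527358 -0.33433051  0.038     ] [ 0.49789227 -0.33329773  0.038     ]
hous [0.58792347 0.00557291 0.054     ] [ 0.60015343 -0.06684556  0.054     ]
```

View pics/s0c.png

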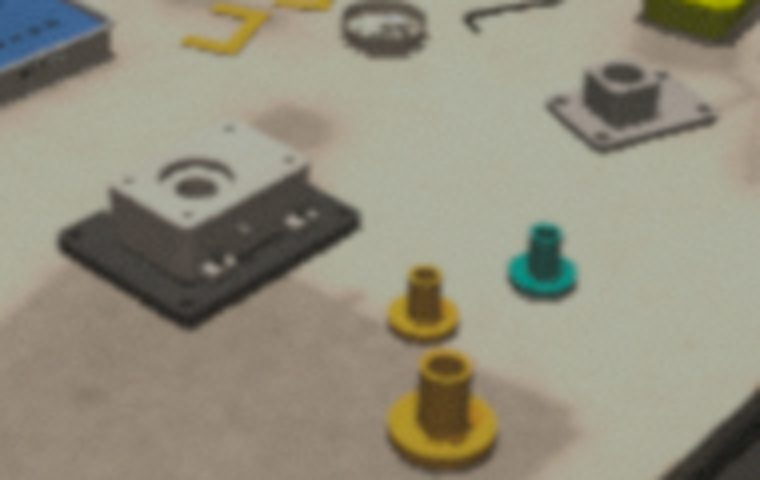

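View pics/d0c.png

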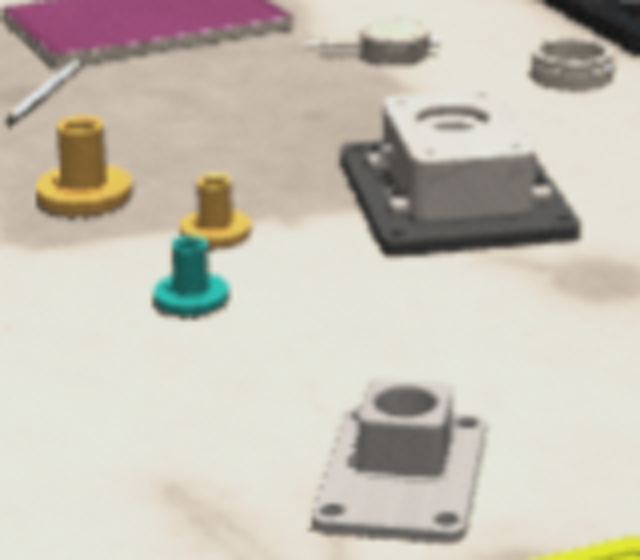

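```bash
cat > fit.py <<'E'
from h import *
from scipy.optimize import least_squares
H=np.array([[.028,.034],[-.028,.034],[-.028,-.058],[.028,-.058],[0,0]])
def fit(obs,zh,zb,x0):
    # obs: list of (im, holes px list (unordered), bore px or None)
    Z=np.array([zh]*4+[zb])
    best=None
    for y0 in np.arange(-3.1,3.1,.2):
        def model(p):
            c,s=np.cos(p[2]),np.sin(p[2]); return np.c_[H@np.array([[c,s],[-s,c]])+p[:2],Z]
        p=np.array([*x0,y0])
        for it in range(3):
            M=model(p); asg=[]
            for im,hs,b in obs:
                q=proj(im,M); asg.append([np.argmin(np.hypot(*(q[:4]-h).T)) for h in hs])
            def res(p):
                M=model(p); r=[]
                for (im,hs,b),a in zip(obs,asg):
                    q=proj(im,M); r+=[q[i]-h for i,h in zip(a,hs)]
                    if b is not None: r.append(q[4]-b)
                return np.ravel(r)
            s=least_squares(res,p); p=s.x
        if best is None or s.cost<best.cost: best=s
    return best
E
python3 - <<'E'
from fit import *
S=load('scene0');D=load('side0')
sc=lambda L:[np.array([200+a/4-.4,165+b/4-.4]) for a,b in L]
sd=lambda L:[np.array([190+a/4-.4,170+b/4-.4]) for a,b in L]
cs=(S,sc([(601,136),(703,109),(559,105),(663,76)]),sc([(624,72)])[0]); cd=(D,sd([(331,510),(446,519),(467,423)]),sd([(406,403)])[0])
hs=(S,sc([(188,214),(128,181),(230,129),(290,160)]),sc([(196,175)])[0]); hd=(D,sd([(432,151),(527,154),(404,102),(482,96)]),sd([(453,117)])[0])
for o in([cs],[cd],[cs,cd]):
    r=fit(o,.008,.038,(.5,-.33)); print('cover',r.x,r.cost); 
print(r.fun.round(1))
for o in([hs],[hd],[hs,hd]):
    r=fit(o,.054,.054,(.6,0.)); print('housing',r.x,r.cost)
print(r.fun.round(1))
print(atz(S,*sc([(425,275)])[0],.039),atz(D,*sd([(213,182)])[0],.039))
print(atz(S,*sc([(543,230)])[0],.039),atz(D,*sd([(190,242)])[0],.039))
E
```

```text
cover [ 0.49413798 -0.3345271  -0.38857414] 0.9027502918494659
cover [ 0.49585203 -0.34092861 -0.38158361] 0.13254727215280754
cover [ 0.49613456 -0.33876142 -0.38356904] 3.3434989025505515
[ 0.5 -0.6  0.4 -0.5  0.6 -1.7 -0.4 -0.7 -0.  -0.2 -0.1 -0.5 -0.2 -0.4
  0.  -0.5 -0.3 -0.9]
housing [ 0.60813904 -0.00290676 -0.03866835] 0.18691793471857443
housing [ 0.61074265 -0.01371078 -0.01840608] 3.8866010263384325
housing [ 0.61152153 -0.00674924 -0.02665529] 9.976437009351805
[ 0.3 -1.   0.3 -1.2 -0.2 -1.2 -0.3 -1.3  0.2 -0.6  0.2 -0.1 -2.2 -2.6
 -0.5 -0.6  0.1 -0.7  0.3 -0.7]
[ 0.4423415  -0.03566622  0.039     ] [ 0.44339348 -0.04610831  0.039     ]
[ 0.41733416 -0.12634354  0.039     ] [ 0.4167905  -0.13103627  0.039     ]
```

carry_out(commands=[10, -10, 0, 0, 0, 0, 94, 26, -28, 0, 0, 0, 0, 94, 26, -28, 0, 0, 0, 0, 94, 26, -28, 0, 0, 0, 0, 94, 26, -28, 0, 0, 0, 0, 94, 26, -28, 0, 0, 0, 0, 94, 26, -28, 0, 0, 0, 0, 94, 26, -28, 0, 0, 0, 0, 94, 26, -28, 0, 0, 0, 0, 94, 26, -28, 0, 0, 0, 0, 94])

```text
t: 1.15
position: [0.3617, -0.2304, 0.2029]
ee_rot: [[0.931, 0.365, -0.003], [0.365, -0.931, 0.001], [-0.002, -0.002, -1.0]]
force: [1.4, -0.8, -0.4]
gripper_width: 0.0942
```

```bash
cat >> h.py <<'E'
def delta(target,yaw=None):
    o=env.get_obs(); R=np.array(o['ee_rot']); p=np.array(o['position'])
    from scipy.spatial.transform import Rotation as Ro
    d=R.T@(np.array(target)-p)*1000
    rv=None
    if yaw is not None:
        c,s=np.cos(yaw),np.sin(yaw); Rt=np.array([[c,s,0],[s,-c,0],[0,0,-1]])
        rv=Ro.from_matrix(R.T@Rt).as_rotvec()
    print('t',round(o['t'],2),'pos',p.round(4),'yaw',round(np.arctan2(R[1,0],R[0,0]),4),'F',np.round(o['force'],1),'w',round(o['gripper_width'],4)); print('delta mm',d.round(1),'rot',None if rv is None else rv.round(4))
E
python3 -c "
from h import *
delta((.44,-.04,.22),0)"
```

```text
t 1.15 pos [ 0.3617 -0.2304  0.2029] yaw 0.3734 F [ 1.4 -0.8 -0.4] w 0.0942
delta mm [ 142.3 -148.8  -17.2] rot [-0.0014  0.0027  0.3734]
```

carry_out(commands=[20, -21, -3, 0, 0, 0.06, 94, 19, -22, -3, 0, 0, 0.06, 94, 17, -23, -3, 0, 0, 0.06, 94, 16, -24, -3, 0, 0, 0.06, 94, 14, -25, -3, 0, 0, 0.06, 94, 13, -26, -2, 0, 0, 0.06, 94, 11, -27, 0, 0, 0, 0, 94, 0, 0, 0, 0, 0, 0, 94, 0, 0, 0, 0, 0, 0, 94])

```text
t: 2.05
position: [0.4367, -0.0241, 0.2198]
ee_rot: [[1.0, 0.011, -0.003], [0.011, -1.0, -0.003], [-0.003, 0.003, -1.0]]
force: [-0.9, -1.8, 0.0]
gripper_width: 0.0941
```

```bash
python3 - <<'E'
from h import *
delta((.44,-.04,.22),0)
snap('wrist','w1')
E
```

```text
t 2.05 pos [ 0.4367 -0.0241  0.2198] yaw 0.0107 F [-0.9 -1.8  0. ] w 0.0941
delta mm [ 3.1 15.9 -0.2] rot [0.0027 0.0027 0.0107]
```

View pics/w1.png

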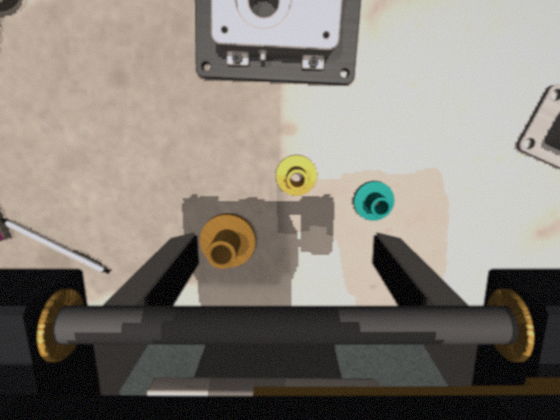

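Wrist w1 shows the bush flange at about (296,175), the turquoise one at (375,201), the larger bronze at (228,241) and the housing cut off at the top. I'll zoom in.

```bash
python3 - <<'E'
from h import *
crop('w1',190,120,410,280,3.6,'w1c')
im=load('w1'); print(im['eye'])
E
```

```text
[ 0.50320976 -0.02311949  0.3985242 ]
```

View pics/w1c.png

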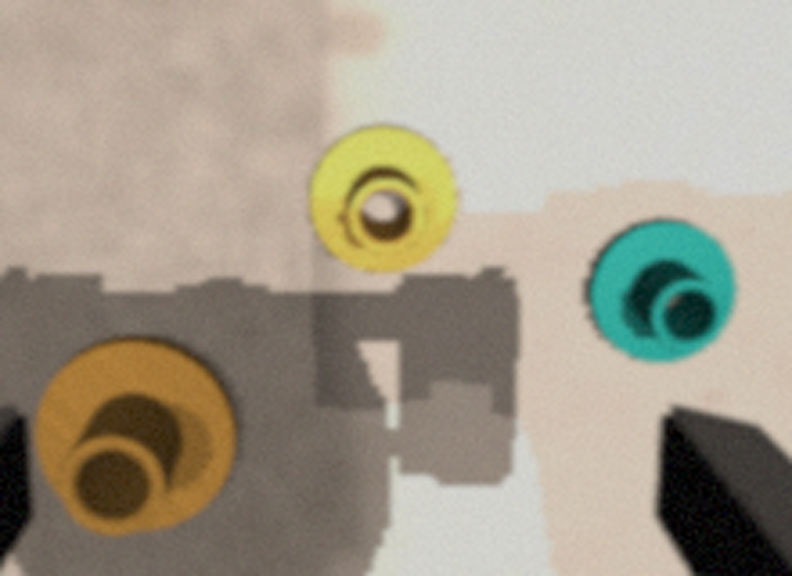

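```bash
python3 - <<'E'
from h import *
im=load('w1'); c=lambda a,b:(190+a/3.6-.4,120+b/3.6-.4)
print(atz(im,*c(383.5,198),.008),atz(im,*c(386,213),.039)); print(atz(im,*c(664,290),.008))
b=np.array([.448,-.042,.12])
delta((b[0],b[1],.14),0)
E
```

```text
[ 0.44509153 -0.03726316  0.008     ] [ 0.4453817  -0.03693443  0.039     ]
[ 0.41670723 -0.12651666  0.008     ]
t 2.1 pos [ 0.4367 -0.0241  0.2198] yaw 0.0105 F [-0.4  0.8  0.5] w 0.0941
delta mm [11.3 17.8 79.8] rot [0.0026 0.0026 0.0105]
```

carry_out(commands=[4, 6, 5, 0.0013, 0.0013, 0.005, 60, 5, 7, 15, 0.0013, 0.0013, 0.005, 60, 0, 0, 25, 0, 0, 0, 60, 0, 0, 25, 0, 0, 0, 60, 0, 0, 25, 0, 0, 0, 60, 0, 0, 15, 0, 0, 0, 60, 0, 0, 0, 0, 0, 0, 60, 0, 0, 0, 0, 0, 0, 60])

```text
t: 2.9
position: [0.4447, -0.047, 0.1042]
ee_rot: [[1.0, -0.012, 0.0], [-0.012, -1.0, -0.002], [0.0, 0.002, -1.0]]
force: [0.6, 0.6, -0.2]
gripper_width: 0.06
```

```bash
python3 - <<'E'
from h import *
delta((.4453,-.0371,.012),0)
im=snap('wrist','w2')
print(proj(im,[[.4453,-.0371,.039],[.4453,-.0371,.009]]))
E
```

```text
t 2.9 pos [ 0.4447 -0.047   0.1042] yaw -0.012 F [ 0.6  0.6 -0.2] w 0.06
delta mm [  0.4 -10.1  92.2] rot [ 0.0024 -0.0004 -0.012 ]
[[270.63855104 215.84488692]
 [272.03286647 206.13787974]]
```

View pics/w2.png

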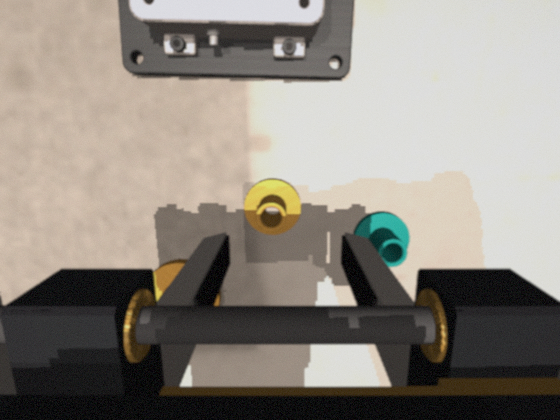

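carry_out(commands=[0, -5, 10, 0.0024, 0, -0.006, 60, 0, -4, 15, 0, 0, -0.005, 60, 0, 0, 15, 0, 0, 0, 60, 0, 0, 6, 0, 0, 0, 60, 0, 0, 0, 0, 0, 0, 60, 0, 0, 0, 0, 0, 0, 60])

```text
t: 3.55
position: [0.4473, -0.0378, 0.0588]
ee_rot: [[1.0, -0.0, 0.007], [-0.0, -1.0, -0.001], [0.007, 0.001, -1.0]]
force: [-0.9, 0.2, 0.1]
gripper_width: 0.0603
```

```bash
python3 - <<'E'
from h import *
delta((.4453,-.0371,.012),0)
E
```

```text
t 3.55 pos [ 0.4473 -0.0378  0.0588] yaw -0.0005 F [-0.9  0.2  0.1] w 0.0603
delta mm [-2.3 -0.7 46.8] rot [ 0.0009 -0.0069 -0.0005]
```

carry_out(commands=[-1, 0, 10, 0, -0.004, 0, 60, -1, -0.5, 10, 0, -0.003, 0, 60, 0, 0, 10, 0, 0, 0, 60, 0, 0, 8, 0, 0, 0, 60, 0, 0, 4, 0, 0, 0, 60, 0, 0, 0, 0, 0, 0, 60, 0, 0, 0, 0, 0, 0, 60])

```text
t: 4.25
position: [0.4457, -0.0374, 0.0137]
ee_rot: [[1.0, -0.001, 0.0], [-0.001, -1.0, -0.001], [0.0, 0.001, -1.0]]
force: [0.1, -0.5, 0.3]
gripper_width: 0.06
```

```bash
python3 - <<'E'
from h import *
delta((.4453,-.0371,.012),0)
E
```

```text
t 4.25 pos [ 0.4457 -0.0374  0.0137] yaw -0.0007 F [ 0.1 -0.5  0.3] w 0.06
delta mm [-0.4 -0.3  1.7] rot [ 0.0012 -0.0002 -0.0007]
```

carry_out(commands=[0, 0, 1, 0, 0, 0, 60, 0, 0, 0, 0, 0, 0, 40, 0, 0, 0, 0, 0, 0, 26, 0, 0, 0, 0, 0, 0, 18, 0, 0, 0, 0, 0, 0, 15, 0, 0, 0, 0, 0, 0, 15, 0, 0, 0, 0, 0, 0, 15], force=30)

```text
t: 4.95
position: [0.4464, -0.0375, 0.0136]
ee_rot: [[1.0, -0.001, 0.002], [-0.001, -1.0, -0.002], [0.002, 0.002, -1.0]]
force: [0.2, 0.3, -0.9]
gripper_width: 0.0215
```

```bash
python3 - <<'E'
from h import *
delta((.4453,-.0371,.14),0)
E
```

```text
t 4.95 pos [ 0.4464 -0.0375  0.0136] yaw -0.0009 F [ 0.2  0.3 -0.9] w 0.0215
delta mm [  -0.8   -0.2 -126.4] rot [ 0.0015 -0.0022 -0.0009]
```

carry_out(commands=[0, 0, -5, 0, 0, 0, 15, 0, 0, -15, 0, 0, 0, 15, 0, 0, -25, 0, 0, 0, 15, 0, 0, -30, 0, 0, 0, 15, 8, -4, -30, 0, 0, 0, 15, 15, -6, -30, 0, 0, 0, 15, 18, -7, -30, 0, 0, 0, 15, 15, -5, -20, 0, 0, 0, 15, 5, 0, 0, 0, 0, 0, 15, 0, 0, 0, 0, 0, 0, 15])

```text
t: 5.95
position: [0.5062, -0.014, 0.2074]
ee_rot: [[1.0, 0.0, -0.001], [0.0, -1.0, -0.001], [-0.001, 0.001, -1.0]]
force: [-0.7, -0.4, -1.8]
gripper_width: 0.0212
```

```bash
python3 - <<'E'
from h import *
delta((.53,-.0,.2),0)
im=snap('wrist','w3')
E
```

```text
t 5.95 pos [ 0.5062 -0.014   0.2074] yaw 0.0001 F [-0.7 -0.4 -1.8] w 0.0212
delta mm [ 23.8 -14.    7.4] rot [0.0006 0.0011 0.0001]
```

View pics/w3.png

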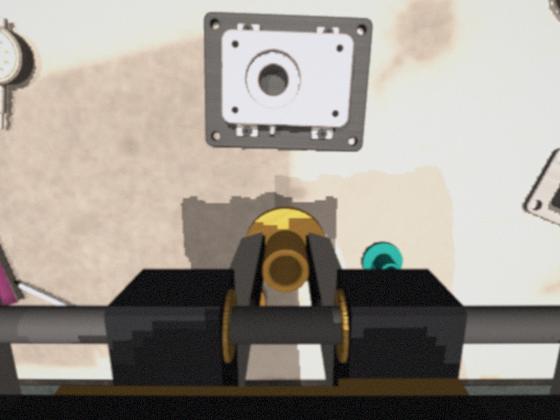

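Wrist w3 shows the bush held, and the whole housing with its recess mouth at about (273,79) and tapped holes at about (235,44), (340,48), (235,110) and (335,114). I'll enlarge it.

```bash
python3 - <<'E'
from h import *
crop('w3',195,5,385,155,4,'w3c')
crop('w3',220,190,350,310,5,'w3d')
E
```

```text
(no output)
```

View pics/w3c.png

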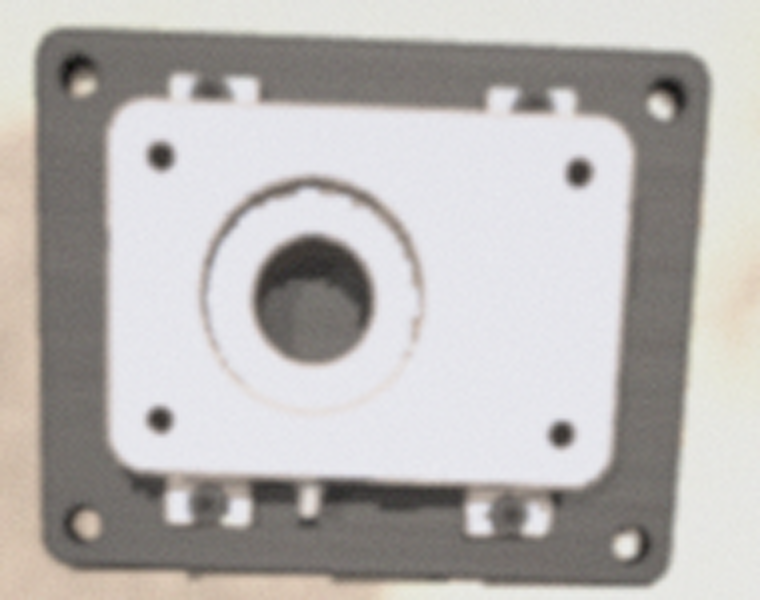

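View pics/w3d.png

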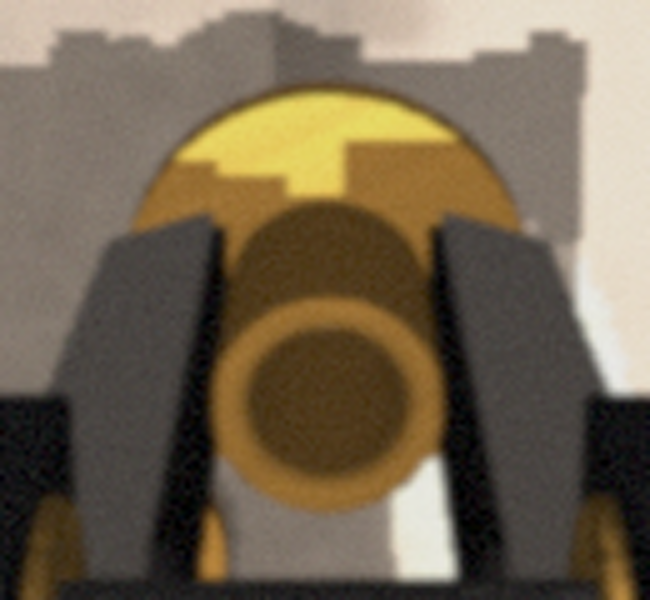

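```bash
python3 - <<'E'
from fit import *
W=load('w3'); c=lambda a,b:np.array((195+a/4-.4,5+b/4-.4))
o=(W,[c(160,157),c(578,172),c(561,434),c(160,419)],c(313.5,295))
r=fit([o],.054,.054,(.6,0)); print(r.x,r.cost,r.fun.round(1))
S=load('scene0')
sc=lambda L:[np.array([200+a/4-.4,165+b/4-.4]) for a,b in L]
hs=(S,sc([(188,214),(128,181),(230,129),(290,160)]),sc([(196,175)])[0])
r=fit([o,hs],.054,.054,(.6,0)); print(r.x,r.cost)
t=atz(W,220+328.5/5-.4,190+403.5/5-.4,.2328); p=np.array([.5062,-.014]); print('neck',t, t[:2]-p, atz(W,220+325/5-.4,190+(87+195)/5-.4,.2030))
E
```

```text
[ 0.60998126 -0.00322328 -0.03456917] 0.2870545822647822 [ 0.  -0.3  0.3 -0.1  0.3  0.1 -0.1  0.2 -0.4  0.2]
[ 0.6098761  -0.00326925 -0.03480305] 1.1381014836364376
neck [ 0.50457689 -0.01439135  0.2328    ] [-0.00162311 -0.00039135] [ 0.50580064 -0.01405022  0.203     ]
```

carry_out(commands=[10, -1, 0, 0, 0, 0, 15, 20, -2, 0, 0, 0, 0, 15, 25, -2, 0, 0, 0, 0, 15, 22, -2, 5, 0, 0, 0, 15, 16, -2, 15, 0, 0, 0, 15, 8, -1, 20, 0, 0, 0, 15, 2, 0, 20, 0, 0, 0, 15, 0, 0, 18, 0, 0, 0, 15, 0, 0, 8, 0, 0, 0, 15, 0, 0, 0, 0, 0, 0, 15])

```text
t: 7.0
position: [0.6082, -0.0059, 0.1066]
ee_rot: [[1.0, -0.002, -0.016], [-0.002, -1.0, -0.001], [-0.016, 0.001, -1.0]]
force: [1.2, 0.5, -1.2]
gripper_width: 0.021
```

```bash
python3 - <<'E'
from h import *
delta((.6112,-.0029,.075),0)
im=snap('wrist','w4')
print(proj(im,[[.61,-.0032,.054]]))
E
```

```text
t 7.0 pos [ 0.6082 -0.0059  0.1066] yaw -0.0024 F [ 1.2  0.5 -1.2] w 0.021
delta mm [ 3.5 -3.1 31.5] rot [ 0.0013  0.0165 -0.0023]
[[280.50445513 217.50958208]]
```

View pics/w4.png

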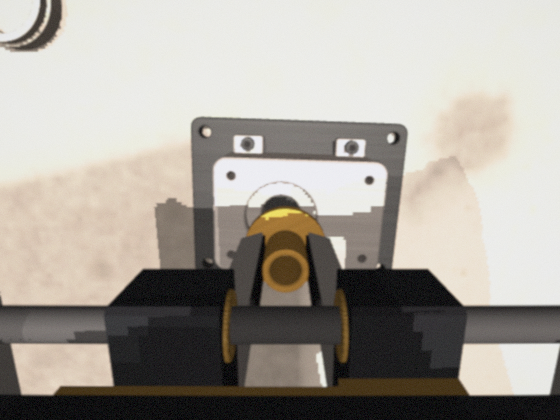

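carry_out(commands=[1, -1, 3, 0, 0.008, 0, 15, 1, -1, 6, 0, 0.008, 0, 15, 1, -1, 6, 0, 0, 0, 15, 0, 0, 6, 0, 0, 0, 15, 0, 0, 3, 0, 0, 0, 15, 0, 0, 0, 0, 0, 0, 15, 0, 0, 0, 0, 0, 0, 15])

```text
t: 7.75
position: [0.6128, -0.0028, 0.0837]
ee_rot: [[1.0, -0.003, 0.005], [-0.003, -1.0, -0.002], [0.005, 0.002, -1.0]]
force: [-0.2, 0.2, -1.8]
gripper_width: 0.0213
```

```bash
python3 - <<'E'
from h import *
delta((.6112,-.0029,.075),0)
im=snap('wrist','w5');crop('w5',180,120,400,290,3.6,'w5c')
im=snap('scene','s5');crop('s5',200,165,310,255,6,'s5c')
im=snap('side','d5');crop('d5',260,150,350,240,6,'d5c')
E
```

```text
t 7.75 pos [ 0.6128 -0.0028  0.0837] yaw -0.0025 F [-0.2  0.2 -1.8] w 0.0213
delta mm [-1.7  0.1  8.6] rot [ 0.0018 -0.0051 -0.0025]
```

View pics/w5c.png

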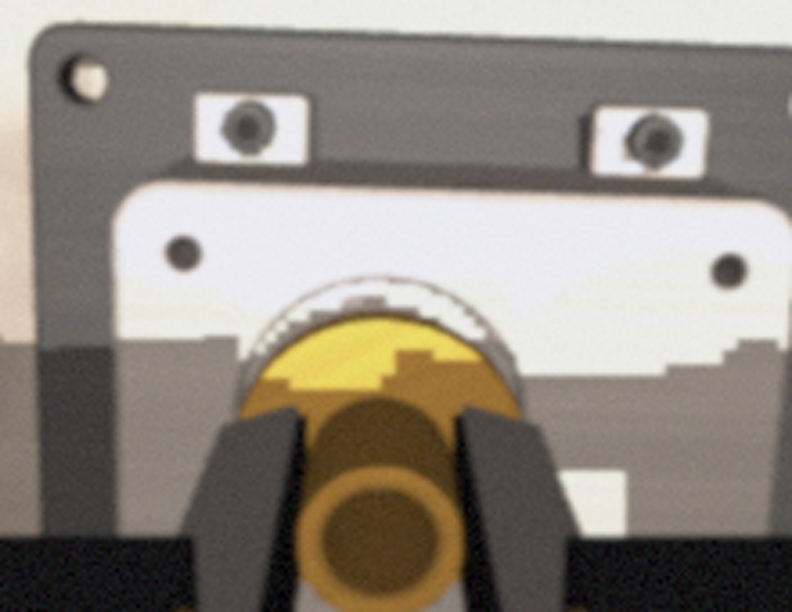

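View pics/s5c.png

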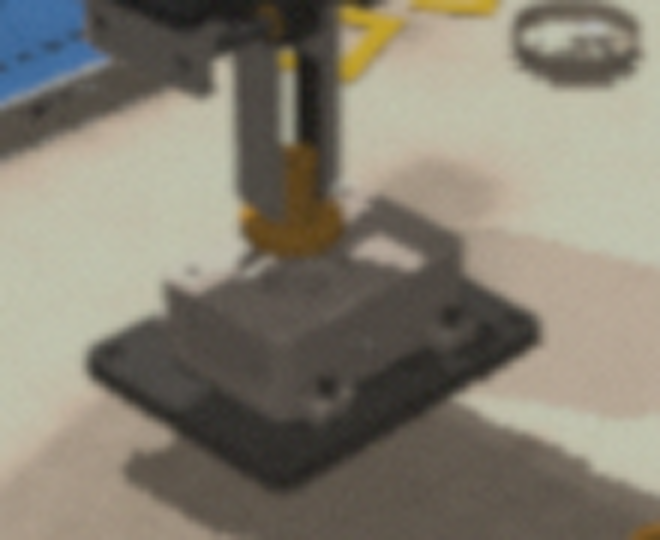

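View pics/d5c.png

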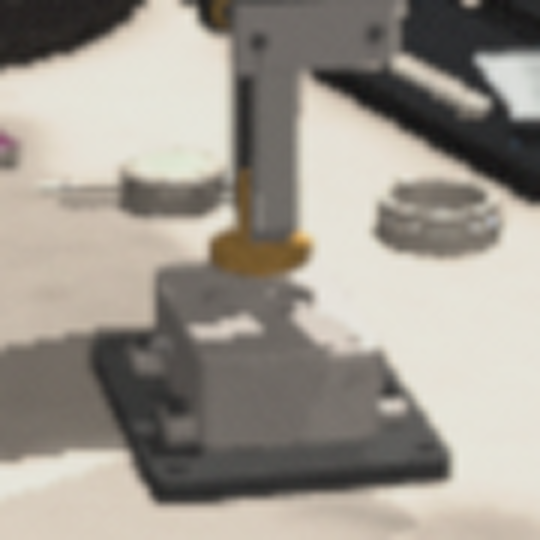

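```bash
python3 - <<'E'
from h import *
W=load('w5'); c=lambda a,b:np.array((180+a/3.6-.4,120+b/3.6-.4))
print('flange apex',atz(W,*c(381,315),.0791),'-> cx',atz(W,*c(381,315),.0791)[0]-.023)
print('neck',atz(W,*c(380,541),.109))
print('recess apex',atz(W,*c(381,276),.054)[0]-.0245)
a=np.linspace(0,6.28,60)
# best recess from pose with holes
for q in ((183,252),(730,270)): print(atz(W,*c(*q),.054))
ca,sa=np.cos(-.0346),np.sin(-.0346)
for h in((.028,.034),(.028,-.058)): print(.61+ca*h[0]-sa*h[1],-.0032+sa*h[0]+ca*h[1])
E
```

```text
flange apex [ 0.6344128  -0.00336299  0.0791    ] -> cx 0.6114127982869725
neck [ 0.61122692 -0.00308296  0.109     ]
recess apex 0.6107176664161416
[0.6394252  0.02971686 0.054     ]
[ 0.63606867 -0.06218776  0.054     ]
0.6391594067228696 0.029811043600138767
0.6359768418181383 -0.06213389253354493
```

carry_out(commands=[-1.2, 0, 3, 0.001, -0.005, 0, 15, 0, 0, 4, 0, 0, 0, 15, 0, 0, 3, 0, 0, 0, 15, 0, 0, 0, 0, 0, 0, 15, 0, 0, 0, 0, 0, 0, 15])

```text
t: 8.4
position: [0.6117, -0.0029, 0.073]
ee_rot: [[1.0, -0.003, 0.0], [-0.003, -1.0, -0.001], [0.0, 0.001, -1.0]]
force: [-0.0, 1.1, -1.5]
gripper_width: 0.0219
```

```bash
python3 - <<'E'
from h import *
delta((.6114,-.0029,.0595),0)
E
```

```text
t 8.4 pos [ 0.6117 -0.0029  0.073 ] yaw -0.0028 F [-0.   1.1 -1.5] w 0.0219
delta mm [-0.3 -0.1 13.5] rot [ 0.0008 -0.0001 -0.0028]
```

carry_out(commands=[0, 0, 3, 0, 0, 0, 15, 0, 0, 3, 0, 0, 0, 15, 0, 0, 2, 0, 0, 0, 15, 0, 0, 2, 0, 0, 0, 15, 0, 0, 0, 0, 0, 0, 15], force=20)

```text
t: 8.9
position: [0.6117, -0.003, 0.0622]
ee_rot: [[1.0, -0.003, 0.0], [-0.003, -1.0, -0.001], [0.0, 0.001, -1.0]]
force: [-0.2, 0.0, -1.5]
gripper_width: 0.021
```

```bash
python3 - <<'E'
from h import *
delta((.6114,-.0029,.0591),0)
E
```

```text
t 8.9 pos [ 0.6117 -0.003   0.0622] yaw -0.0028 F [-0.2  0.  -1.5] w 0.021
delta mm [-0.3 -0.1  3.1] rot [ 0.0008 -0.0002 -0.0028]
```

Flange underside is about 48.6 mm above the desk, inside the recess with no contact. I'll continue down gently.

carry_out(commands=[0, 0, 1, 0, 0, 0, 15, 0, 0, 1, 0, 0, 0, 15, 0, 0, 1, 0, 0, 0, 15, 0, 0, 0, 0, 0, 0, 15])

```text
t: 9.3
position: [0.6119, -0.0029, 0.0592]
ee_rot: [[1.0, -0.003, 0.001], [-0.003, -1.0, -0.001], [0.001, 0.001, -1.0]]
force: [0.1, -0.2, -2.1]
gripper_width: 0.0215
```

```bash
python3 - <<'E'
from h import *
delta((.6114,-.0029,.0591),0)
E
```

```text
t 9.3 pos [ 0.6119 -0.0029  0.0592] yaw -0.0028 F [ 0.1 -0.2 -2.1] w 0.0215
delta mm [-0.5 -0.   0.1] rot [ 0.0008 -0.0006 -0.0028]
```

carry_out(commands=[0, 0, 1, 0, 0, 0, 15, 0, 0, 1, 0, 0, 0, 15, 0, 0, 0, 0, 0, 0, 15])

```text
t: 9.6
position: [0.6121, -0.0029, 0.0595]
ee_rot: [[1.0, -0.003, 0.001], [-0.003, -1.0, -0.002], [0.001, 0.002, -1.0]]
force: [-1.0, 0.3, -2.2]
gripper_width: 0.0216
```

```bash
python3 - <<'E'
from h import *
delta((.6114,-.0029,.0591),0)
E
```

```text
t 9.6 pos [ 0.6121 -0.0029  0.0595] yaw -0.0027 F [-1.   0.3 -2.2] w 0.0216
delta mm [-0.7  0.   0.4] rot [ 0.0017 -0.0012 -0.0027]
```

carry_out(commands=[0, 0, 2, 0, 0, 0, 15, 0, 0, 3, 0, 0, 0, 15])

```text
t: 9.8
position: [0.614, -0.0029, 0.0575]
ee_rot: [[1.0, -0.003, 0.005], [-0.003, -1.0, -0.002], [0.005, 0.002, -1.0]]
force: [-5.9, -1.5, 29.1]
gripper_width: 0.0215
```

```bash
python3 - <<'E'
from h import *
delta((.6114,-.0029,.0591),0)
E
```

```text
t 9.8 pos [ 0.614  -0.0029  0.0575] yaw -0.003 F [-5.9 -1.5 29.1] w 0.0215
delta mm [-2.5 -0.  -1.6] rot [ 0.0024 -0.0054 -0.003 ]
```

carry_out(commands=[-1, 0, -0.5, 0, -0.003, 0, 15, 0, 0, 0, 0, 0, 0, 20, 0, 0, 0, 0, 0, 0, 26, 0, 0, 0, 0, 0, 0, 32, 0, 0, 0, 0, 0, 0, 38, 0, 0, 0, 0, 0, 0, 44, 0, 0, 0, 0, 0, 0, 44])

```text
t: 10.5
position: [0.6134, -0.003, 0.0579]
ee_rot: [[1.0, -0.003, 0.003], [-0.003, -1.0, -0.002], [0.003, 0.002, -1.0]]
force: [0.2, -0.5, 0.6]
gripper_width: 0.0434
```

```bash
python3 - <<'E'
from h import *
delta((.6114,-.0029,.0591),0)
im=snap('wrist','w6');crop('w6',180,120,400,310,3.6,'w6c')
E
```

```text
t 10.5 pos [ 0.6134 -0.003   0.0579] yaw -0.003 F [ 0.2 -0.5  0.6] w 0.0434
delta mm [-2.  -0.  -1.2] rot [ 0.0023 -0.0032 -0.003 ]
```

View pics/w6c.png

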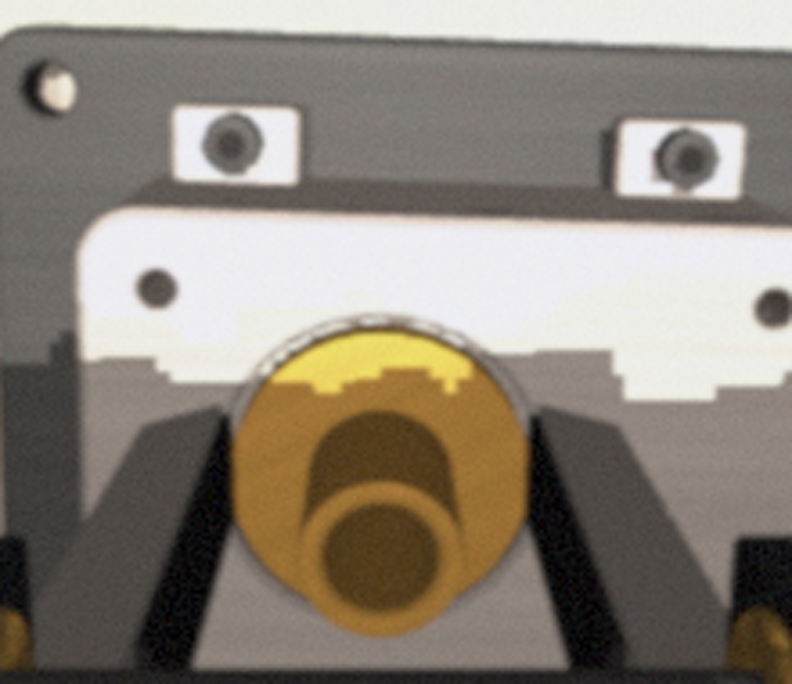

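The bush stands in the recess, flange flush. Next I'll back off straight up and check from above.

carry_out(commands=[0, 0, -4, 0, 0, 0, 50, 0, 0, -10, 0, 0, 0, 55, 0, 0, -20, 0, 0, 0, 60, 0, 0, -30, 0, 0, 0, 70, 0, 0, -35, 0, 0, 0, 80, -15, 0, -35, 0, 0, 0, 90, -20, 0, -15, 0, 0, 0, 94, -25, 0, -5, 0, 0, 0, 94, -15, 0, 0, 0, 0, 0, 94, 0, 0, 0, 0, 0, 0, 94])

```text
t: 11.55
position: [0.5357, -0.0014, 0.2249]
ee_rot: [[1.0, -0.002, 0.008], [-0.002, -1.0, -0.003], [0.008, 0.003, -1.0]]
force: [-0.1, -0.1, -0.1]
gripper_width: 0.0938
```

```bash
python3 - <<'E'
from h import *
delta((.496,-.338,.2),-.384)
im=snap('wrist','w7');crop('w7',170,40,410,220,3.3,'w7c')
im=snap('side','d7');crop('d7',260,150,350,240,6,'d7c')
E
```

```text
t 11.55 pos [ 0.5357 -0.0014  0.2249] yaw -0.0015 F [-0.1 -0.1 -0.1] w 0.0938
delta mm [-39.3 336.6  25.4] rot [ 0.0011 -0.0081  0.3825]
```

View pics/w7.png

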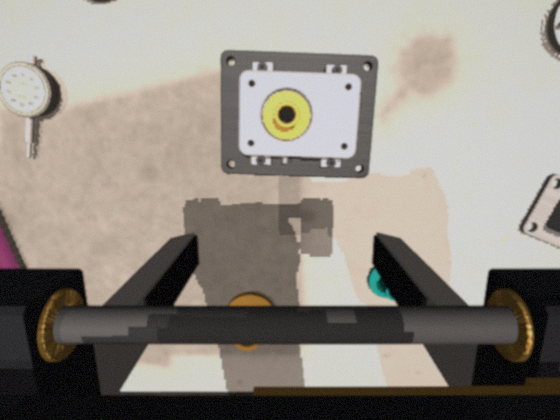

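View pics/w7c.png

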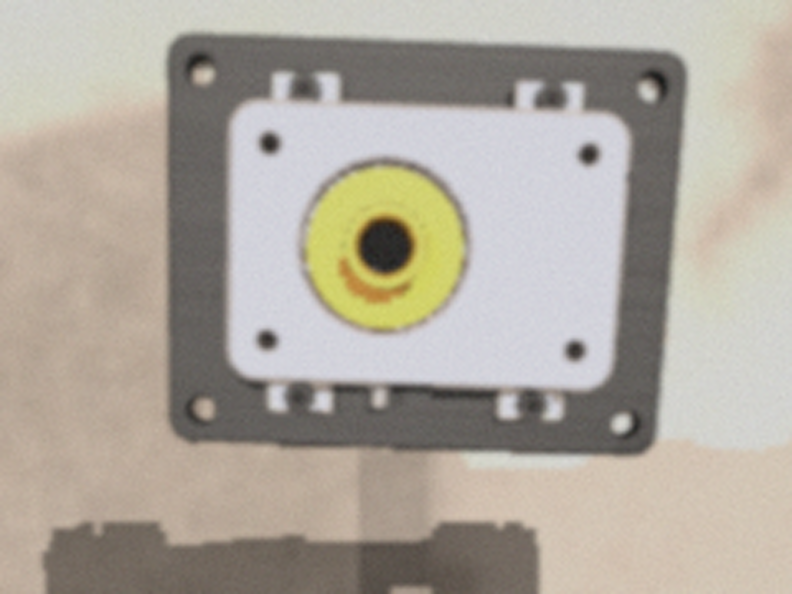

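View pics/d7c.png

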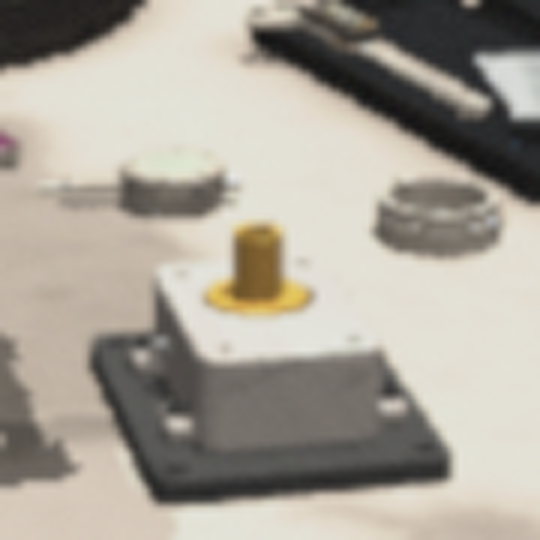

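carry_out(commands=[-4, 12, 0, 0, -0.004, 0.04, 94, -7, 24, 0, 0, -0.004, 0.04, 94, -6, 25, 0, 0, 0, 0.05, 94, -4, 25, 0, 0, 0, 0.05, 94, -3, 25, 0, 0, 0, 0.05, 94, -2, 25, 0, 0, 0, 0.05, 94, -1, 25, 0, 0, 0, 0.05, 94, 0, 25, 0, 0, 0, 0.04, 94, 1, 25, 0, 0, 0, 0, 94, 1, 25, 0, 0, 0, 0, 94])

```text
t: 12.65
position: [0.4578, -0.2404, 0.2216]
ee_rot: [[0.919, -0.394, -0.007], [-0.394, -0.919, 0.004], [-0.008, -0.001, -1.0]]
force: [0.7, -0.6, 0.5]
gripper_width: 0.0939
```

```bash
python3 - <<'E'
from fit import *
delta((.425,-.31,.22),-.384)
W=load('w7'); c=lambda a,b:np.array((170+a/3.3-.4,40+b/3.3-.4))
o=(W,[c(269,143),c(589,154),c(574,350),c(266,340)],None)
r=fit([o],.054,.054,(.6,0)); print(r.x,r.cost,r.fun.round(1))
print('bush flange',atz(W,*c(385,244.5),.0545),'neck',atz(W,*c(385,244),.0845))
E
```

```text
t 12.65 pos [ 0.4578 -0.2404  0.2216] yaw -0.4051 F [ 0.7 -0.6  0.5] w 0.0939
delta mm [-2.7 76.9  1.6] rot [-0.0006  0.0076 -0.0211]
[ 0.60921603 -0.02701316 -3.17722266] 0.09941972053013734 [-0.1 -0.2 -0.2 -0.   0.3  0.2  0.   0. ]
bush flange [ 0.61077124 -0.00341452  0.0545    ] neck [ 0.60999739 -0.00322782  0.0845    ]
```

carry_out(commands=[-1, 20, 0, 0, 0.004, -0.01, 94, -1, 24, 0, 0, 0.004, -0.005, 94, -1, 18, 0, 0, 0, 0, 94, 0, 6, 0, 0, 0, 0, 94, 0, 0, 0, 0, 0, 0, 94, 0, 0, 0, 0, 0, 0, 94])

```text
t: 13.25
position: [0.425, -0.311, 0.2195]
ee_rot: [[0.919, -0.395, -0.003], [-0.395, -0.919, 0.003], [-0.004, -0.001, -1.0]]
force: [0.8, 0.7, 0.3]
gripper_width: 0.0937
```

```bash
python3 - <<'E'
from fit import *
delta((.425,-.31,.22),-.384)
snap('wrist','w8')
E
```

```text
t 13.25 pos [ 0.425  -0.311   0.2195] yaw -0.4062 F [0.8 0.7 0.3] w 0.0937
delta mm [-0.3 -0.9 -0.5] rot [-0.0012  0.0041 -0.0222]
```

View pics/w8.png

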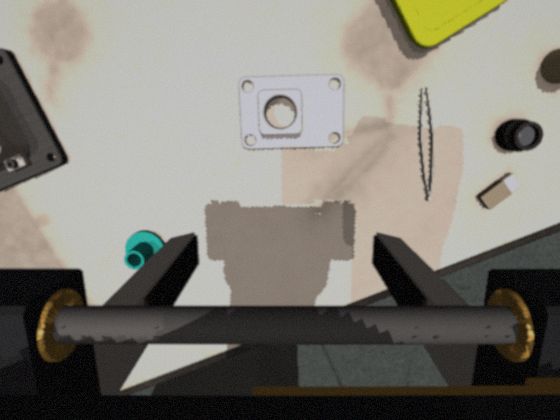

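w8 shows the cover at about (291,112), its long end to the right (toward -y), bore at about (281,112).

```bash
python3 - <<'E'
from fit import *
crop('w8',225,60,360,165,5.8,'w8c')
E
```

```text
(no output)
```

View pics/w8c.png

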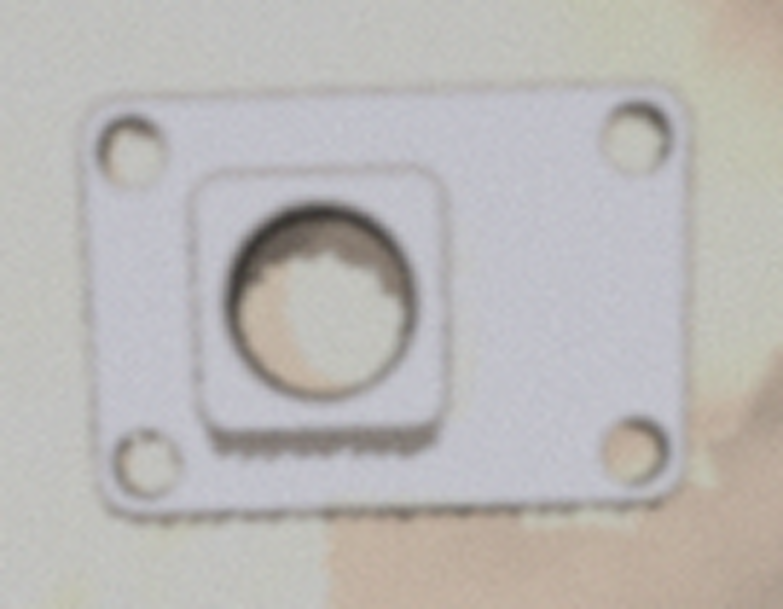

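```bash
python3 - <<'E'
from fit import *
W=load('w8'); c=lambda a,b:np.array((225+a/5.8-.4,60+b/5.8-.4))
o=(W,[c(132,150),c(637,138),c(634,450),c(148,463)],c(321,301))
r=fit([o],.008,.038,(.5,-.33)); print(r.x,r.cost,r.fun.round(1))
x,y,w=r.x
delta((x,y,.1),w)
E
```

```text
[ 0.4963939  -0.33630421 -0.38149155] 0.10963049506319937 [-0.   0.1  0.1 -0.1  0.3  0.1 -0.3 -0.  -0.1 -0.1]
t 13.3 pos [ 0.425  -0.3107  0.2195] yaw -0.4057 F [-0.   0.5 -0.6] w 0.0942
delta mm [ 76.2  -4.5 119.2] rot [-0.0013  0.0041 -0.0243]
```

carry_out(commands=[12, -1, 5, 0, 0.002, -0.012, 80, 20, -1, 15, 0, 0.002, -0.012, 70, 20, -1, 20, 0, 0, 0, 70, 16, -1, 25, 0, 0, 0, 70, 7, 0, 25, 0, 0, 0, 70, 0, 0, 18, 0, 0, 0, 70, 0, 0, 8, 0, 0, 0, 70, 0, 0, 0, 0, 0, 0, 70, 0, 0, 0, 0, 0, 0, 70])

```text
t: 14.2
position: [0.5081, -0.3307, 0.0978]
ee_rot: [[0.933, -0.36, 0.005], [-0.36, -0.933, 0.002], [0.004, -0.003, -1.0]]
force: [-0.3, 0.5, 1.4]
gripper_width: 0.0699
```

```bash
python3 - <<'E'
from fit import *
delta((.4964,-.3363,.0115),-.3815)
E
```

```text
t 14.2 pos [ 0.5081 -0.3307  0.0978] yaw -0.3686 F [-0.3  0.5  1.4] w 0.0699
delta mm [-9.3  9.8 86.3] rot [-0.0035 -0.0038  0.0129]
```

carry_out(commands=[-3, 3, 5, -0.002, -0.002, 0.006, 70, -3, 3, 12, 0, 0, 0.005, 70, -2, 3, 15, 0, 0, 0, 70, 0, 0, 8, 0, 0, 0, 70, 0, 0, 0, 0, 0, 0, 70, 0, 0, 0, 0, 0, 0, 70])

```text
t: 14.8
position: [0.4973, -0.3378, 0.058]
ee_rot: [[0.928, -0.373, 0.006], [-0.373, -0.928, -0.002], [0.006, 0.0, -1.0]]
force: [0.8, -0.0, -0.5]
gripper_width: 0.0698
```

```bash
python3 - <<'E'
from fit import *
delta((.4964,-.3363,.0115),-.3815)
im=snap('wrist','w9'); crop('w9',180,120,380,270,4,'w9c')
E
```

```text
t 14.8 pos [ 0.4973 -0.3378  0.058 ] yaw -0.3821 F [ 0.8 -0.  -0.5] w 0.0698
delta mm [-1.7 -1.1 46.5] rot [ 0.0002 -0.0061 -0.0006]
```

View pics/w9.png

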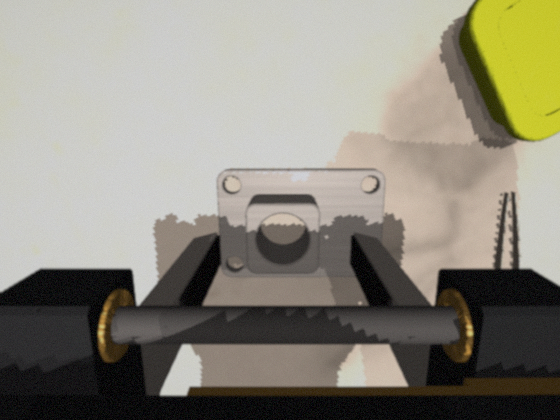

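The hub at about (283,238) sits between the fingers. I'll descend.

carry_out(commands=[-0.8, -0.5, 8, 0, -0.004, 0, 70, -0.7, -0.5, 10, 0, -0.002, 0, 70, 0, 0, 10, 0, 0, 0, 70, 0, 0, 7, 0, 0, 0, 70, 0, 0, 4, 0, 0, 0, 70, 0, 0, 1, 0, 0, 0, 70, 0, 0, 0, 0, 0, 0, 70])

```text
t: 15.55
position: [0.4969, -0.336, 0.0148]
ee_rot: [[0.928, -0.372, 0.0], [-0.372, -0.928, -0.0], [0.0, 0.0, -1.0]]
force: [0.2, 0.1, 0.1]
gripper_width: 0.0698
```

```bash
python3 - <<'E'
from fit import *
delta((.4964,-.3363,.0115),-.3815)
E
```

```text
t 15.55 pos [ 0.4969 -0.336   0.0148] yaw -0.3815 F [0.2 0.1 0.1] w 0.0698
delta mm [-0.3  0.5  3.3] rot [ 0.0001 -0.0002  0.    ]
```

carry_out(commands=[-0.3, 0.4, 2, 0, 0, 0, 64, 0, 0, 1, 0, 0, 0, 58, 0, 0, 0, 0, 0, 0, 52, 0, 0, 0, 0, 0, 0, 48, 0, 0, 0, 0, 0, 0, 44, 0, 0, 0, 0, 0, 0, 38, 0, 0, 0, 0, 0, 0, 38, 0, 0, 0, 0, 0, 0, 38], force=50)

```text
t: 16.35
position: [0.4969, -0.3365, 0.0125]
ee_rot: [[0.928, -0.372, 0.002], [-0.372, -0.928, -0.001], [0.002, 0.0, -1.0]]
force: [-0.2, -0.5, -0.9]
gripper_width: 0.0434
```

```bash
python3 - <<'E'
from fit import *
delta((.4964,-.3363,.0115),-.3815)
E
```

```text
t 16.35 pos [ 0.4969 -0.3365  0.0125] yaw -0.3815 F [-0.2 -0.5 -0.9] w 0.0434
delta mm [-0.6 -0.   1. ] rot [ 0.0003 -0.0018 -0.    ]
```

carry_out(commands=[0, 0, -3, 0, 0, 0, 38, 0, 0, -8, 0, 0, 0, 38, 0, 0, -15, 0, 0, 0, 38, 0, 0, -20, 0, 0, 0, 38, 0, 0, -25, 0, 0, 0, 38, 0, 0, -25, 0, 0, 0, 38, 0, 0, -25, 0, 0, 0, 38, 0, 0, -15, 0, 0, 0, 38, 0, 0, 0, 0, 0, 0, 38, 0, 0, 0, 0, 0, 0, 38])

```text
t: 17.35
position: [0.496, -0.336, 0.1616]
ee_rot: [[0.928, -0.372, 0.003], [-0.372, -0.928, -0.002], [0.004, 0.001, -1.0]]
force: [0.7, -0.7, -3.7]
gripper_width: 0.0438
```

```bash
python3 - <<'E'
from fit import *
delta((.55,-.0032,.16),-.035)
im=snap('wrist','w10')
snap('side','d10'); crop('d10',240,180,340,260,6,'d10c')
E
```

```text
t 17.35 pos [ 0.496  -0.336   0.1616] yaw -0.3813 F [ 0.7 -0.7 -3.7] w 0.0438
delta mm [ -73.8 -329.     1. ] rot [ 0.0016 -0.0037 -0.3463]
```

View pics/w10.png

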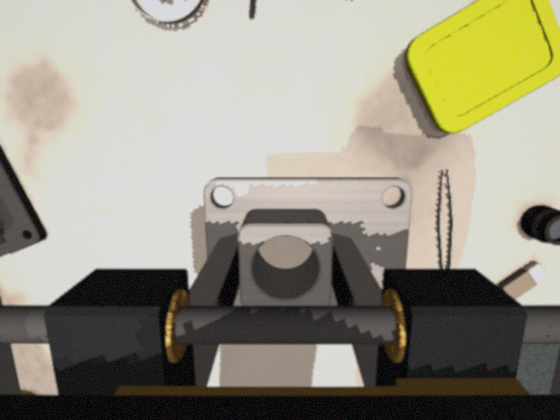

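View pics/d10.png

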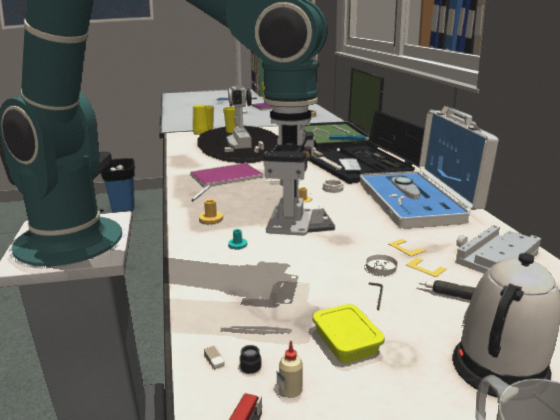

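carry_out(commands=[-3, -12, 0, 0, -0.003, -0.03, 38, -5, -24, 0, 0, 0, -0.04, 38, -4, -24, 0, 0, 0, -0.04, 38, -3, -24, 0, 0, 0, -0.04, 38, -2, -24, 0, 0, 0, -0.04, 38, -1, -24, 0, 0, 0, -0.04, 38, 0, -24, 0, 0, 0, -0.04, 38, 1, -24, 0, 0, 0, -0.04, 38, 2, -24, 0, 0, 0, -0.02, 38, 3, -24, 0, 0, 0, -0.01, 38])

```text
t: 18.45
position: [0.5272, -0.0859, 0.1587]
ee_rot: [[1.0, -0.004, -0.004], [-0.004, -1.0, 0.002], [-0.004, -0.002, -1.0]]
force: [0.4, 0.2, -4.1]
gripper_width: 0.0438
```

```bash
python3 - <<'E'
from fit import *
delta((.55,-.0032,.16),-.035)
E
```

```text
t 18.45 pos [ 0.5272 -0.0859  0.1587] yaw -0.0043 F [ 0.4  0.2 -4.1] w 0.0438
delta mm [ 22.5 -82.8  -1.2] rot [-0.0018  0.0038  0.0307]
```

carry_out(commands=[3, -22, 0, -0.001, 0.003, 0.01, 38, 4, -20, 0, 0, 0, 0.01, 38, 4, -16, 0, 0, 0, 0.01, 38, 3, -10, 0, 0, 0, 0, 38, 0, -4, 0, 0, 0, 0, 38, 0, 0, 0, 0, 0, 0, 38, 0, 0, 0, 0, 0, 0, 38])

```text
t: 19.15
position: [0.5414, -0.0002, 0.1595]
ee_rot: [[1.0, -0.016, 0.0], [-0.016, -1.0, 0.001], [0.0, -0.001, -1.0]]
force: [-0.2, -0.7, -4.0]
gripper_width: 0.0431
```

```bash
python3 - <<'E'
from fit import *
delta((.6106,-.0032,.11),-.035)
im=snap('wrist','w11')
E
```

```text
t 19.15 pos [ 5.414e-01 -2.000e-04  1.595e-01] yaw -0.0157 F [-0.2 -0.7 -4. ] w 0.0431
delta mm [69.2  2.  49.5] rot [-0.0014 -0.0004  0.0193]
```

View pics/w11.png

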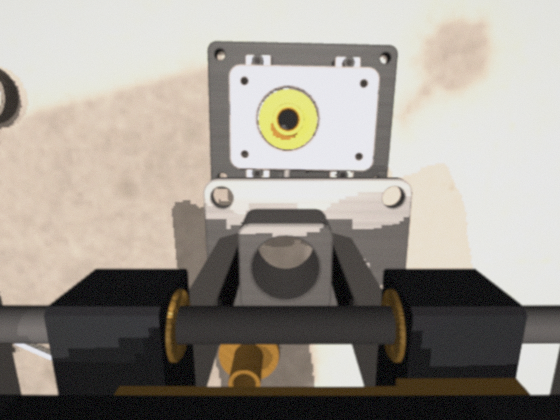

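```bash
python3 - <<'E'
from fit import *
crop('w11',195,165,420,315,3.5,'w11c');crop('w11',205,35,400,185,4,'w11d')
E
```

```text
(no output)
```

View pics/w11c.png

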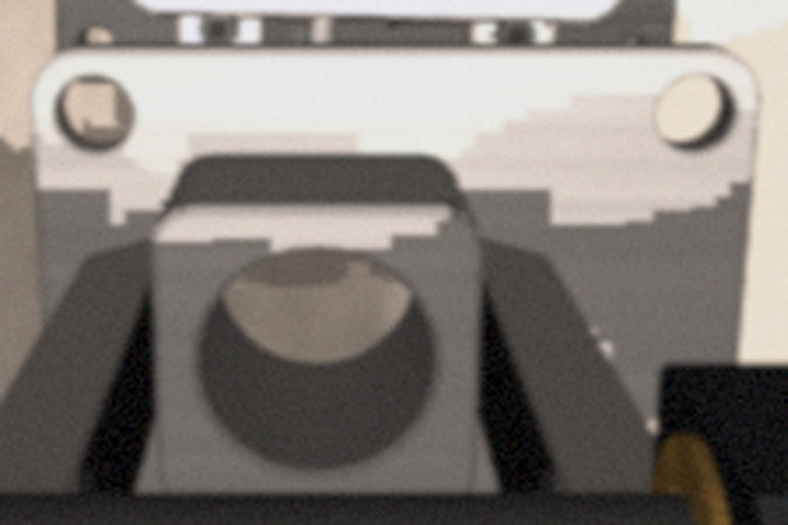

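View pics/w11d.png

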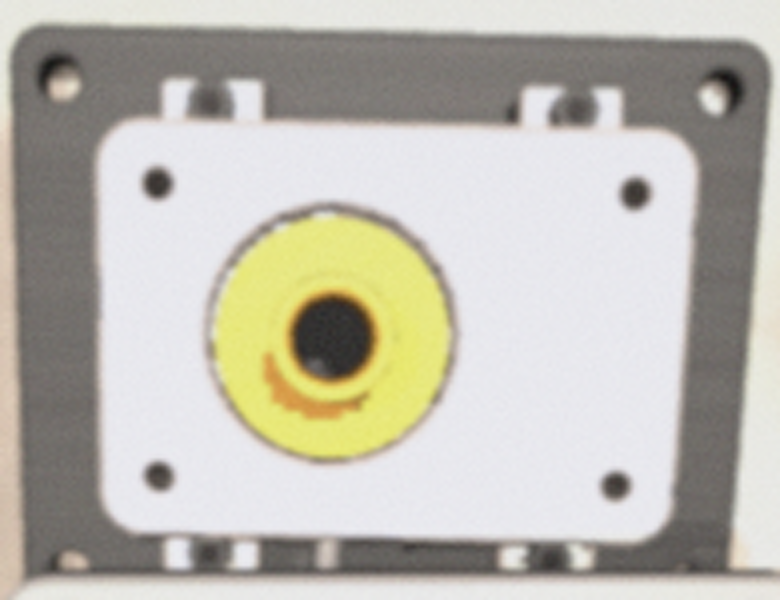

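```bash
python3 - <<'E'
from fit import *
W=load('w11'); c=lambda a,b:np.array((195+a/3.5-.4,165+b/3.5-.4)); d=lambda a,b:np.array((205+a/4-.4,35+b/4-.4))
r=fit([(W,[d(157,183),d(634,193),d(615,486),d(159,476)],None)],.054,.054,(.61,.0)); print('housing',r.x,r.cost)
ax=r.x
p=np.array([.5414,-.0002]); 
z0=.1595-.0125
for dz in(-.001,0,.001):
  r=fit([(W,[c(94.5,112),c(695,111)],c(318,358))],z0+dz+.008,z0+dz+.038,p)
  print('cover',r.x,r.cost,r.x[:2]-p, r.fun.round(1))
print('neck',atz(W,*d(333,337),.0845),atz(W,*d(332.5,333),.0545))
E
```

```text
housing [ 0.60997358 -0.00305612 -0.03589154] 0.13018914903252762
cover [ 5.40772894e-01 -5.25254589e-04 -1.37561012e-02] 0.3306302556411526 [-0.00062711 -0.00032525] [ 0.1 -0.3  0.3 -0.3 -0.3  0.6]
cover [ 5.41056542e-01 -4.87235536e-04 -1.39795774e-02] 1.0142397909362446 [-0.00034346 -0.00028724] [-0.4 -0.4  0.8 -0.4 -0.4  0.9]
cover [ 5.41340250e-01 -4.49221182e-04 -1.42069243e-02] 2.3028331564708147 [-5.97502835e-05 -2.49221182e-04] [-0.8 -0.6  1.3 -0.5 -0.5  1.2]
neck [ 0.60959172 -0.00339233  0.0845    ] [ 0.61062433 -0.00350506  0.0545    ]
```

carry_out(commands=[8, 0, 2, -0.001, 0, 0.01, 38, 15, 0.5, 4, 0, 0, 0.005, 38, 16, 0.5, 5, 0, 0, 0.005, 38, 12, 0.5, 5, 0, 0, 0, 38, 6, 0.5, 5, 0, 0, 0, 38, 2, 0, 3, 0, 0, 0, 38, 0, 0, 0, 0, 0, 0, 38, 0, 0, 0, 0, 0, 0, 38])

```text
t: 20.0
position: [0.6035, -0.0087, 0.1331]
ee_rot: [[0.999, -0.044, -0.001], [-0.044, -0.999, -0.001], [-0.001, 0.001, -1.0]]
force: [-0.6, -0.1, -3.7]
gripper_width: 0.0438
```

```bash
python3 - <<'E'
from fit import *
delta((.6106,-.0029,.11),-.037)
E
```

```text
t 20.0 pos [ 0.6035 -0.0087  0.1331] yaw -0.0438 F [-0.6 -0.1 -3.7] w 0.0438
delta mm [ 6.9 -6.2 23.1] rot [ 0.0014  0.0006 -0.0068]
```

carry_out(commands=[2, -2, 2, 0.001, 0, -0.003, 38, 2, -2, 4, 0, 0, -0.002, 38, 2, -1.5, 5, 0, 0, 0, 38, 0.5, 0, 3, 0, 0, 0, 38, 0, 0, 0, 0, 0, 0, 38, 0, 0, 0, 0, 0, 0, 38])

```text
t: 20.6
position: [0.6102, -0.0027, 0.1185]
ee_rot: [[0.999, -0.038, -0.0], [-0.038, -0.999, -0.0], [-0.0, 0.0, -1.0]]
force: [-0.2, 0.2, -3.6]
gripper_width: 0.0436
```

```bash
python3 - <<'E'
from fit import *
delta((.6106,-.0029,.11),-.037)
im=snap('wrist','w12');crop('w12',170,120,430,310,3,'w12c')
im=snap('scene','s12');crop('s12',200,130,330,255,5,'s12c')
im=snap('side','d12');crop('d12',250,130,370,240,5.5,'d12c')
E
```

```text
t 20.6 pos [ 0.6102 -0.0027  0.1185] yaw -0.0378 F [-0.2  0.2 -3.6] w 0.0436
delta mm [0.4 0.2 8.5] rot [ 0.0004  0.     -0.0008]
```

View pics/w12c.png

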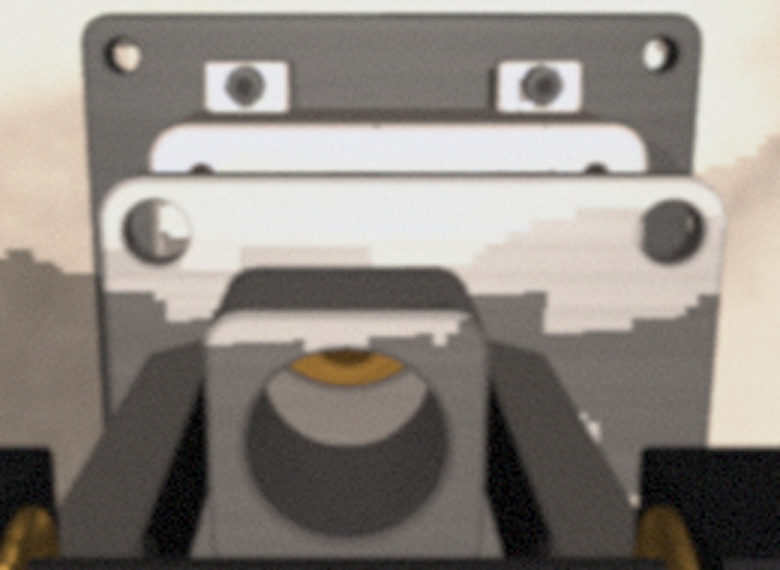

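View pics/s12c.png

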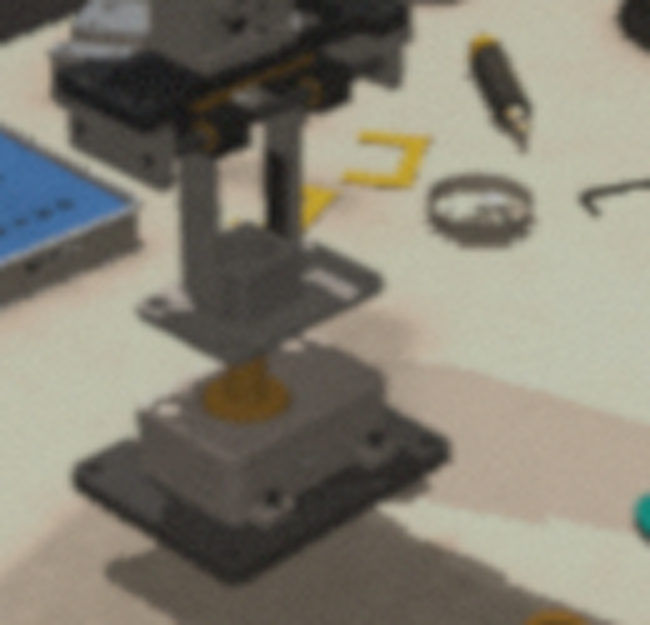

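View pics/d12c.png

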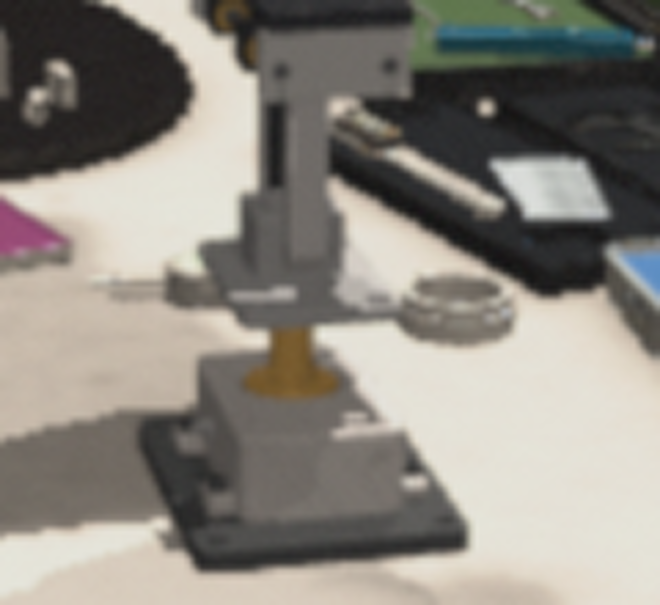

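The cover is aligned over the housing, and the neck is visible under the bore. I'll descend slowly.

carry_out(commands=[0.3, 0.2, 3, 0, 0, 0, 38, 0, 0, 4, 0, 0, 0, 38, 0, 0, 4, 0, 0, 0, 38, 0, 0, 2, 0, 0, 0, 38, 0, 0, 0, 0, 0, 0, 38, 0, 0, 0, 0, 0, 0, 38])

```text
t: 21.35
position: [0.6105, -0.0032, 0.1045]
ee_rot: [[0.999, -0.038, 0.0], [-0.038, -0.999, -0.001], [0.0, 0.001, -1.0]]
force: [-0.1, 0.5, -3.8]
gripper_width: 0.0433
```

```bash
python3 - <<'E'
from fit import *
delta((.6106,-.0029,.079),-.037)
im=snap('wrist','w13');crop('w13',170,120,430,310,3,'w13c')
E
```

```text
t 21.35 pos [ 0.6105 -0.0032  0.1045] yaw -0.0382 F [-0.1  0.5 -3.8] w 0.0433
delta mm [ 0.1 -0.3 25.5] rot [ 0.0006 -0.0002 -0.0012]
```

View pics/w13c.png

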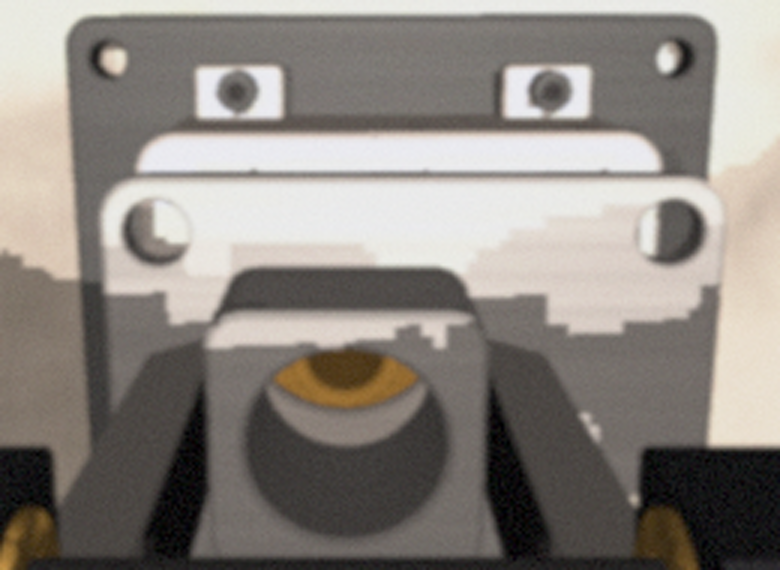

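carry_out(commands=[0.1, -0.2, 3, 0, 0, -0.001, 38, 0, 0, 3, 0, 0, 0, 38, 0, 0, 3, 0, 0, 0, 38, 0, 0, 3, 0, 0, 0, 38, 0, 0, 0, 0, 0, 0, 38, 0, 0, 0, 0, 0, 0, 38])

```text
t: 22.0
position: [0.6107, -0.003, 0.0915]
ee_rot: [[0.999, -0.037, 0.0], [-0.037, -0.999, -0.001], [0.0, 0.001, -1.0]]
force: [0.5, -0.3, -3.0]
gripper_width: 0.0438
```

```bash
python3 - <<'E'
from fit import *
delta((.6106,-.0029,.079),-.037)
im=snap('wrist','w14');crop('w14',170,120,430,310,3,'w14c')
E
```

```text
t 22.0 pos [ 0.6107 -0.003   0.0915] yaw -0.037 F [ 0.5 -0.3 -3. ] w 0.0438
delta mm [-0.1 -0.1 12.5] rot [ 0.0006 -0.0005 -0.    ]
```

View pics/w14c.png

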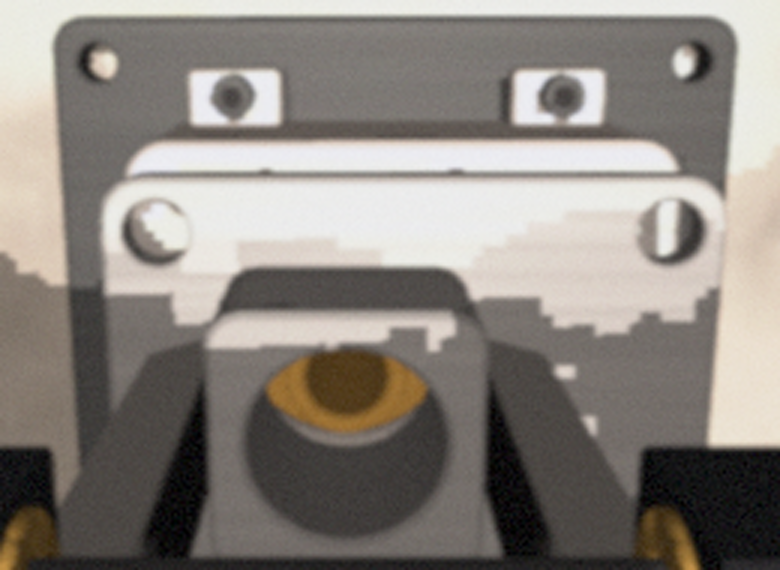

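carry_out(commands=[0, 0, 3, 0, 0, 0, 38, 0, 0, 3, 0, 0, 0, 38, 0, 0, 3, 0, 0, 0, 38, 0, 0, 2, 0, 0, 0, 38, 0, 0, 0, 0, 0, 0, 38, 0, 0, 0, 0, 0, 0, 38])

```text
t: 22.65
position: [0.6107, -0.003, 0.0795]
ee_rot: [[0.999, -0.037, 0.0], [-0.037, -0.999, -0.001], [0.001, 0.001, -1.0]]
force: [-0.9, -0.3, -3.4]
gripper_width: 0.0438
```

```bash
python3 - <<'E'
from fit import *
delta((.6106,-.0029,.079),-.037)
im=snap('wrist','w15');crop('w15',170,120,430,310,3,'w15c')
im=snap('scene','s15');crop('s15',200,150,310,255,6,'s15c')
im=snap('side','d15');crop('d15',255,150,355,250,6,'d15c')
E
```

```text
t 22.65 pos [ 0.6107 -0.003   0.0795] yaw -0.037 F [-0.9 -0.3 -3.4] w 0.0438
delta mm [-0.1 -0.1  0.5] rot [ 0.0006 -0.0005 -0.    ]
```

View pics/w15c.png

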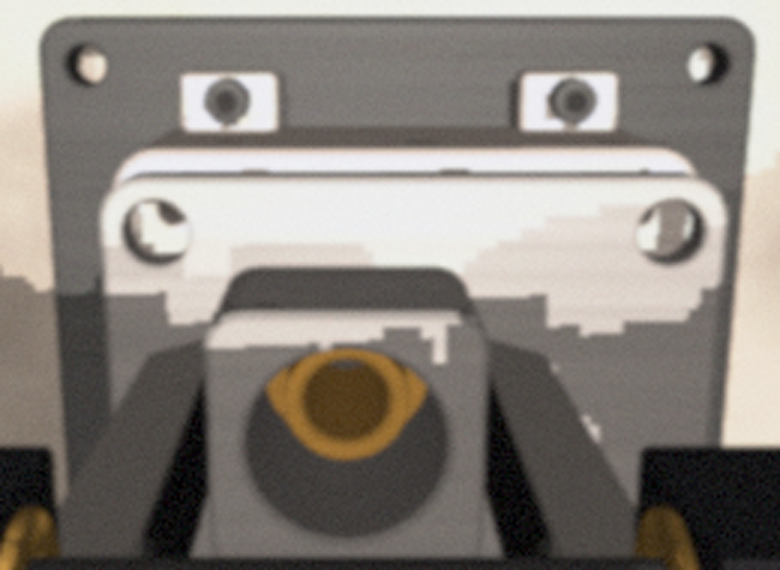

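View pics/s15c.png

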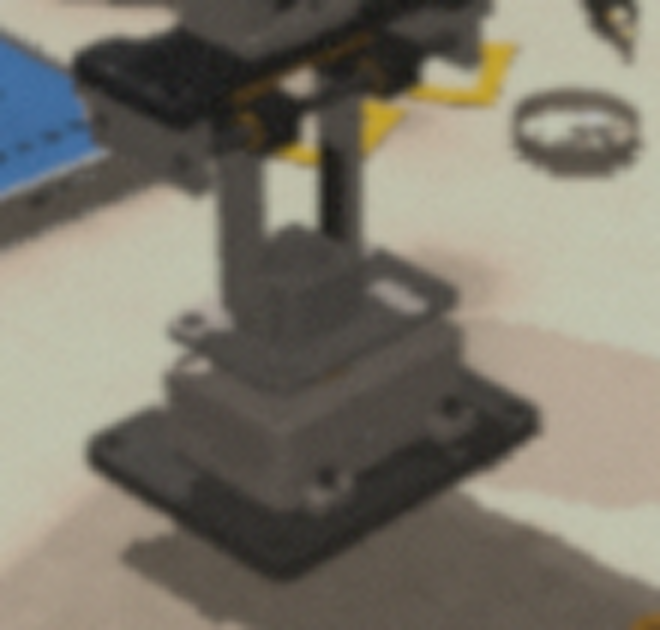

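View pics/d15c.png

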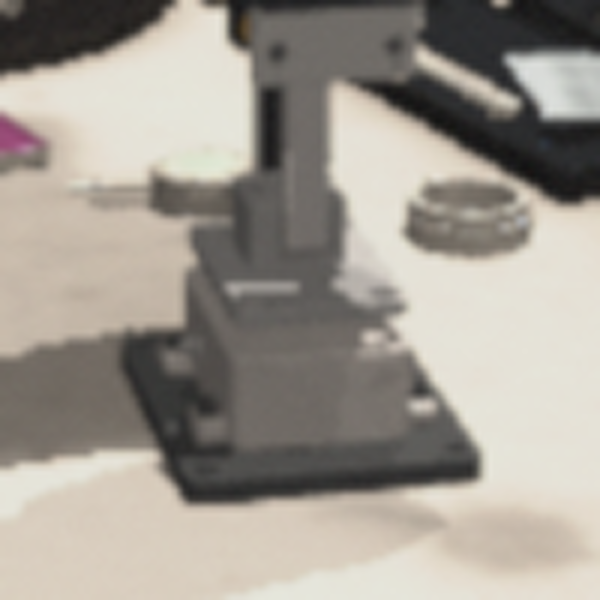

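```bash
python3 - <<'E'
from fit import *
W=load('w15'); c=lambda a,b:np.array((170+a/3-.4,120+b/3-.4))
best=[]
for u in np.arange(.0625,.070,.0005):
  r=fit([(W,[c(157,231),c(670,231)],c(347.5,442))],u+.008,u+.038,(.61,-.003)); best.append((r.cost,u,r.x))
for b in sorted(best,key=lambda b:b[0])[:5]: print(b)
print('neck',atz(W,*c(346,404),.0845))
q=proj(W,[[.6102,-.0032,.0845]]);print(((q-[170,120])*3))
v=fit([(W,[c(157,231),c(670,231)],c(347.5,442))],.0745,.1045,(.61,-.003)).x
for n,m in (('w15',W),):
  img=m['color'][:,:,::-1].copy()
  def P(x,y,w,pts):
    cs,s=np.cos(w),np.sin(w); pts=np.array(pts); return np.c_[x+cs*pts[:,0]-s*pts[:,1],y+s*pts[:,0]+cs*pts[:,1],pts[:,2]]
  a=np.linspace(0,2*np.pi,40)
  big=cv2.resize(img,None,fx=3,fy=3,interpolation=cv2.INTER_CUBIC)
  for h in H[:2].tolist()+H[2:4].tolist():
    for (R,z,pose,col) in((.003,.054,(.61,-.0032,-.0355),(0,0,255)),(.006,.0665,v,(0,255,0)),(.006,.0745,v,(255,0,0))):
      pts=[[h[0]+R*np.cos(t),h[1]+R*np.sin(t),z] for t in a]
      cv2.polylines(big,[np.round((proj(m,P(*pose,pts))+.4)*3).astype(int)],True,col,1)
  cv2.imwrite('pics/ov15.png',big[360:930,510:1290])
print('cover-est',v)
E
```

```text
(np.float64(0.10862714724828122), np.float64(0.065), array([ 0.60972173, -0.00339887, -0.03747535]))
(np.float64(0.16816103734861343), np.float64(0.0645), array([ 0.60957935, -0.00341578, -0.037364  ]))
(np.float64(0.190718650160854), np.float64(0.0655), array([ 0.60986413, -0.00338196, -0.03758764]))
(np.float64(0.3669694121846289), np.float64(0.064), array([ 0.60943698, -0.00343269, -0.03725358]))
(np.float64(0.41682619562727496), np.float64(0.066), array([ 0.61000654, -0.00336505, -0.03770088]))
neck [ 0.60909035 -0.00319514  0.0845    ]
[[344.59117068 396.83467785]]
cover-est [ 0.61014897 -0.00334815 -0.03781509]
```

View pics/ov15.png

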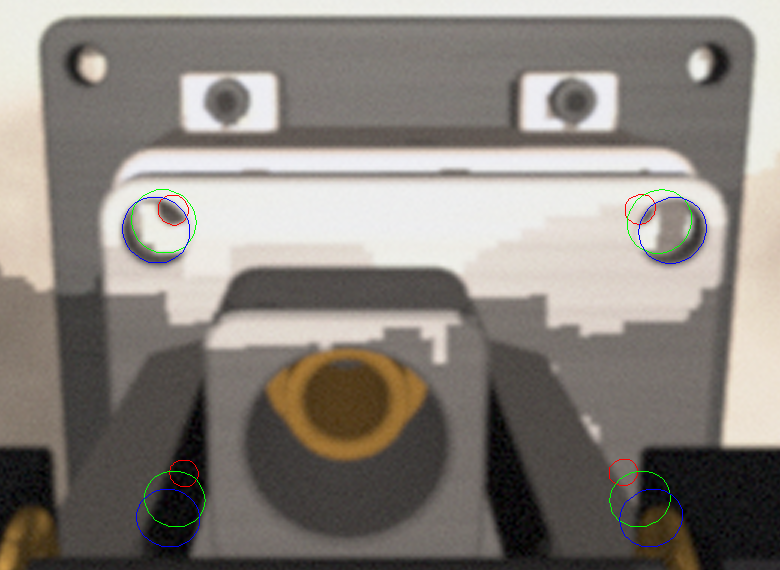

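```bash
python3 - <<'E'
from h import *
delta((.6106,-.0029,.079),-.037)
print(env.close_job())
E
```

```text
t 22.8 pos [ 0.6108 -0.0031  0.0797] yaw -0.0371 F [-0.3 -0.5 -3.6] w 0.0437
delta mm [-0.2 -0.2  0.7] rot [ 0.0006 -0.0008 -0.0001]
the job is handed in; nothing more can be done
None
```

I set the smaller bronze bush in the recess and let go of it. The cover is now held level over the housing, and I handed the job in at about 22.8 s while still gripping it.

- **Bush:** it met the recess floor at the expected height. I pressed it down with about 29 N, and pictures after release show the flange flush and the neck upright.
- **Cover position:** it lies within about 0.5 mm and 0.002 rad of the housing's position and heading. The neck is inside the bore, and the force reading shows only the cover's weight, so nothing is touching.
- **Gap:** two estimates differ slightly. The finger height gives an underside about 13 mm above the housing's face, and the last picture's fit gives about 11 mm. I took it as about 12 mm.
- **Screw holes:** tapped holes 1 and 4 were where they should be. From the wrist camera's slanted view hole 1 was only partly visible and hole 4 was hidden by the cover. The fingers hid holes 2 and 3, so their alignment comes from the fitted position.

I didn't move anything else on the work surface.

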